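# Seat a block in a cam clamp and hold the cam at full lift

### The job

Lay the small aluminium block flat on the narrow raised ledge of the cam clamp, lengthwise between the fixed stop and the open jaw, and let go of it. Then swing the clamp's lever to the cam's highest lift, where the arm points straight away from the jaw over the index pin, and finish while still holding the lever there with the fingers, because its spring swings it open again; leave the other things on the worktop where they are.

Things in the scene. Friction and masses are not known exactly. Their poses are not given: they have to be found in the camera images.
- clamp: cam clamp screwed to the worktop: dark steel base plate 90 x 195 mm, 12 mm thick. Origin on the worktop, on the lever's vertical pivot axis; z up; +y runs from the pivot through the sliding jaw and along the ledge to the fixed stop. The ledge is a bare aluminium rib 20 mm wide (along x), y = 62 to 131.5 mm, top 40 mm above the worktop
- stop_face (a point): middle of the fixed stop's face towards the jaw, at the clamp's y = 131.5 mm, 48 mm above the worktop; the stop is 44 mm wide, its top 62 mm above the worktop. Axes as the clamp's
- index_pin (a point): top of the index pin, 8 mm thick, on the base plate's tongue at the clamp's y = -72 mm, 32 mm above the worktop; the lever arm passes above it. Axes as the clamp's
- seat (a point): point on the ledge's top, in the clamp frame x = 0, y = 95, z = 40 mm; with the jaw open the block's underside belongs here, its length along the clamp's y, overhanging the ledge 7 mm on either side. Axes as the clamp's
- pivot (a point): the lever's vertical pivot axis, at the height of the lever arm's top (62 mm above the worktop). Axes as the clamp's
- handle (a point): upright round black handle on the lever's end, 20 mm in diameter, z = 62 to 98 mm above the worktop; this point is on its axis at z = 80 mm, 100 mm from the pivot axis. The arm below it is a flat steel bar, 16 mm wide, z = 54 to 62 mm. It can be pinched from above and led along a circle about the pivot; it spins freely on its pin
- cam_lever (a joint): lever angle, rad, 0 to 2.2, growing counter-clockwise from above. At 0 the jaw is open and the arm points to the clamp's -x; at 1.57 it points to -y, over the index pin, and the jaw is pushed furthest (18 mm x sine of the angle); beyond, the jaw goes back. A spring returns it to 0 when let go: 0.07 N m at 0, 0.26 N m at 1.57 (2.6 N at the handle). It starts at 0
- jaw_pad (a joint): how far the jaw's sprung black pad is pressed back into the jaw, m, 0 to 0.007; about 0.0035 with the block clamped at full lift (about 7 N)
- pad_face (a point): middle of the pad's face that presses the block, at z = 48 mm; the pad is 30 mm wide and reaches from z = 41 to 55 mm. At lever angle 0 it is at the clamp's y = 57 mm (74.5 mm from the stop) and moves to +y as the cam lifts. Axes as the clamp's
- workpiece_center (a point): centre of the loose aluminium block, 34 mm (its x) by 60 mm (its y) by 14 mm high (z), about 80 g, lying flat on the worktop at the left of the clamp; pinch it across its 34 mm width
- workpiece: the same block; origin at the middle of its underside
- bearing: bystander: steel ball bearing lying flat, 38 mm across, 11 mm high; origin in the middle of its underside
- knob_spare: bystander: black star knob, 29 mm across, 32 mm high; origin in the middle of its underside
- wrench: bystander: tap wrench lying flat, 57 x 83 mm, 17 mm high; origin in the middle of its underside
There are look-alikes about, which are no part of the job. Of the things like the workpiece, leave any that is green or orange; of the rest the larger one is meant.

How it is judged:
By the outcome, as a careful person would: the job done as asked, in the order asked, and still so for the second after the job is handed in, while the arm keeps its last pose, push and grip.
It also fails if it takes over 48 s, if anything falls off the work surface, if the arm or the gripper's body presses on something with over 40 N, if the wrist force passes 120 N, or if a joint passes its speed limit or range.

### The arm

A 6-joint arm with a two-finger parallel gripper is mounted at the origin on a cart in front of the work surface, level with it; the furniture and walls round the work are solid. World frame = base frame: x ahead of the robot, y to its left, z up, the work surface at z = 0. Lengths are in m, angles in rad, forces in N, time in s.
With the tool pointing down it reaches from about 0.375 to 0.975 m from the base axis. Payload 3.8 kg.
Tool frame: the origin (TCP) lies between the finger pads; the fingertips stand env.tips_ahead ahead of it and the grasp point (between the pads) lies 6 mm ahead of it (env.tips_ahead is the distance from the TCP to the fingertips, in m); z points along the fingers, y is the line along which they close (so a half turn about z gives the same grasp; the last joint's range is limited). The gripper opens to 85 mm and grips with 20 to 120 N. Pads are 22 mm wide; open, the fingers measure 114 mm over their backs; the gripper's body (76 mm by 85 mm) begins 54 mm behind the grasp point. The pads swing forward as they close: fully open they stand 13 mm farther back than shut.
Start: joints at [-1.354, 0.264, 1.604, -0, 1.274, -0.037], TCP at [0.169, -0.653, 0.256] pointing down, gripper open.
Joint ranges: [-2.63, 2.63], [-0.94, 2.18], [0.31, 2.57], [-1.31, 4.45], [0, 2.66], [-2.55, 2.55]. Speed limits (rad/s): [2.57, 2.57, 3.14, 3.14, 3.14, 3.14].

### API

Orientations are given as a unit quaternion [w, x, y, z].
In Python, from plant import env gives the robot as it stands.
- The arm moves only by the tool move_arm, never from a script. Its argument "moves" is a list of rows, each a list of 7 numbers: the turn, a rotation vector about the tool's x, y, z in rad, then the shift along the tool's x, y, z in cm, then the opening in per cent of the stroke, from 0 (shut) to 100 (fully open). In form: [[wx, wy, wz, x, y, z, grip], ...]. A call has 1 to 8 rows; each row is the pose to reach, as a shift and turn from the pose commanded when the call began, along the tool's axes at that moment; what a row does not reach only later rows make up. A row lasts 1/8 s, in which the tool goes at most 62.5 mm and 10.7 degrees, less where a joint would pass 70% of its speed; a pose out of reach is approached as far as the arm can. A call with a gripper value outside its range is refused whole. The fingers move at their own pace and stop on an object; "grip_force" is the grip in N (left out, the last holds). Time passes only in rows, so rows that repeat a pose let the fingers close. It gives the time, the measured TCP pose, the force, the opening and the grip force at its end, in the units of the state.
- env.sense(): the state, without advancing time (a new reading comes with each control period).
- env.snapshot(name): name is "scene" or "top"; returns a dict with "color" (420x560x3 uint8, red, green, blue), "mtx" (3x3 intrinsics, pixels), "distortion" ([k1, k2, p1, p2, k3] as OpenCV has them; the pictures are not rectified), "rvec" (rotation vector, rad) and "tvec" (3), from world to camera coordinates, as OpenCV has them. Camera axes: x right, y down, z forward; pixel columns grow to the right and rows downward; lengths in m; the calibration is good to about 2 mm. A picture is of the moment at which its call begins. There is no depth.
- env.job_done(): hands the job in; it is judged then, once.
Trained networks look in a picture, given as the dict that the camera call returned (one of the last four; its "shot" number tells which), for a name from the list of things; names that differ only in an ending like _2 or _b are one class to them, and where a whole thing is asked for, a point or a joint stands for the part that bears it (a point fixed in the world has none). Each returns a list of dicts, best first, with "score" (0 to 1); they miss things now and then, are a little off and sometimes report something else, mostly with a low value. They report only what shows in the picture. A call takes as long as a camera call. They do not tell look-alikes from the thing itself.
- env.recognise(query, picture): "rect" ([left, top, right, bottom] in pixels, round what is visible of it).
- env.regions_of(query, picture): "region" (420x560 bool, what is visible of it) and "rect" ([left, top, right, bottom] in pixels, round what is visible of it).
The state is a dict: "time": time; "q": joint angles; "qvel": joint speeds; "effort": joint torques, N m; "ee_pos": TCP position; "tool_rot": TCP orientation; "wrist_force": force on the tool from outside, world axes, zero at the start; "ft_torque": the same for the moment, N m; "opening": finger opening in m; "finger_force": force on a finger pad.
Only numpy, scipy, OpenCV 4.12 (cv2) and the standard library are available. Lean on these libraries where they do the work, as an engineer would, in place of code of your own. Each camera call takes 0.05 s, during which the arm holds its last target. There are 200 camera calls.

## Working session

There is one attempt and no reset: what is moved stays moved. The work goes in short steps, Python scripts to look and compute and a tool call to move; the robot and the scene stay as the last step left them, time stands still between calls to the robot, and variables do not carry over. Pictures are saved under pics/ and viewed, at most 10 in all, crops included, and the job is handed in when it is done.

Besides the shell and the picture viewer there is one more tool, called as a command line: name --pt "numbers of a row" for each row, then --argument value for the rest. move_arm: Moves the arm, as the interface text tells. Its arguments: {"type":"object","properties":{"moves":{"type":"array"},"grip_force":{"type":"number"}},"required":["moves"]}

```bash
mkdir -p pics; ls; cat > h.py <<'E'
import numpy as np, cv2
from plant import env
def ray(s,uv):
    R=cv2.Rodrigues(np.array(s["rvec"],float))[0]; t=np.array(s["tvec"],float).ravel()
    p=cv2.undistortPoints(np.array(uv,float).reshape(-1,1,2),np.array(s["mtx"]),np.array(s["distortion"])).reshape(-1,2)
    d=np.c_[p,np.ones(len(p))]@R; return -R.T@t,d
def at_z(s,uv,z):
    c,d=ray(s,uv); return c+d*((z-c[2])/d[:,2])[:,None]
def proj(s,P):
    return cv2.projectPoints(np.array(P,float).reshape(-1,1,3),np.array(s["rvec"]),np.array(s["tvec"]),np.array(s["mtx"]),np.array(s["distortion"]))[0].reshape(-1,2)
def save(s,n): cv2.imwrite("pics/"+n+".png",s["color"][:,:,::-1])
E
python3 - <<'E'
from h import *
np.set_printoptions(precision=4,suppress=True)
print(env.tips_ahead)
st=env.sense();print(st["time"],st["ee_pos"],st["tool_rot"],st["opening"])
for n in("top","scene"):
    s=env.snapshot(n);save(s,n+"0")
    print(n,"cam",ray(s,[[280,210]])[0])
    for q in("clamp","workpiece","handle","bearing","knob_spare","wrench","stop_face","pad_face"):
        try:
            for r in env.regions_of(q,s)[:4]:
                m=r["region"];c=np.argwhere(m).mean(0)[::-1]
                print(q,round(r["score"],2),np.round(r["rect"]),c,m.sum(),at_z(s,[c],dict(handle=.08,workpiece=.014).get(q,.012))[0], s["color"][m].mean(0))
        except Exception as e: print(q,e)
E
```

```text
pics
0.025
0.0 [ 0.1693 -0.6527  0.2549] [-0.0012  0.992   0.1266 -0.0001] 0.08531239213282543
top cam [ 0.4663 -0.0192  1.3878]
clamp 0.79 [249. 182. 325. 242.] [284.5273 206.3065] 1925 [0.5861 0.009  0.012 ] [107.1912 106.5262 107.5018]
workpiece 0.77 [169. 229. 190. 243.] [179.6667 235.6104] 231 [0.4882 0.3382 0.014 ] [174.4675 107.4069  63.013 ]
workpiece 0.61 [199. 234. 219. 246.] [208.8539 240.8858] 219 [0.4734 0.2447 0.014 ] [176.5297 171.5845 167.1963]
workpiece 0.43 [201. 205. 212. 218.] [205.0381 212.8571] 105 [0.5614 0.2595 0.014 ] [ 63.6571 120.4571  73.6762]
handle 0.59 [200. 236. 219. 249.] [210.2125 241.4125] 240 [0.4716 0.2279 0.08  ] [171.9708 167.1292 162.9   ]
handle 0.58 [282. 193. 307. 244.] [296.628  213.1184] 414 [ 0.5603 -0.0289  0.08  ] [145.3599 142.2319 144.913 ]
bearing 0.59 [177. 178. 189. 191.] [183.0421 184.    ] 95 [0.6526 0.3337 0.012 ] [157.5474 152.8    147.9684]
knob_spare 0.4 [234. 154. 242. 162.] [238.7736 157.1887] 53 [0.7411 0.1575 0.012 ] [47.0377 44.717  44.2075]
wrench 0.61 [388. 235. 409. 250.] [396.4167 244.6562] 96 [ 0.4706 -0.3441  0.012
[... 703 characters left out ...]
014 ] [226.7427 223.0456 217.9129]
handle 0.65 [270. 192. 311. 220.] [288.7685 204.227 ] 445 [ 0.5393 -0.0052  0.08  ] [155.4921 150.036  151.6382]
bearing 0.6 [160. 285. 178. 304.] [169.0752 293.2389] 226 [0.6453 0.3391 0.012 ] [200.8938 193.6372 183.5929]
bearing 0.36 [232. 194. 314. 247.] [271.0697 219.112 ] 2251 [0.5876 0.009  0.012 ] [116.0591 114.3958 113.2981]
wrench 0.3 [239. 287. 269. 314.] [253.7583 300.4169] 451 [0.4702 0.2479 0.012 ] [227.8803 224.5987 219.9956]
pad_face 0.53 [261. 207. 271. 218.] [267.2456 210.3158] 57 [ 0.6167 -0.0143  0.012 ] [54.7719 53.8772 54.7018]
pad_face 0.4 [238. 286. 270. 317.] [253.8349 300.207 ] 430 [0.4704 0.2474 0.012 ] [231.3535 228.2581 223.7372]
```

```bash
python3 - <<'E'
import cv2
a=cv2.imread("pics/top0.png")[140:260,160:340];b=cv2.imread("pics/scene0.png")[170:350,180:340]
cv2.imwrite("pics/ta.png",cv2.resize(a,(780,520),interpolation=cv2.INTER_CUBIC))
cv2.imwrite("pics/sa.png",cv2.resize(b,(533,600),interpolation=cv2.INTER_CUBIC))
E
```

```text
(no output)
```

View pics/ta.png

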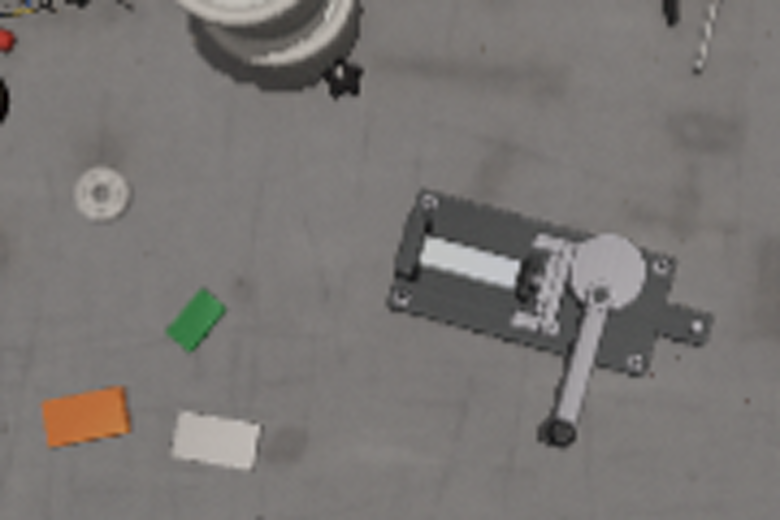

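View pics/sa.png

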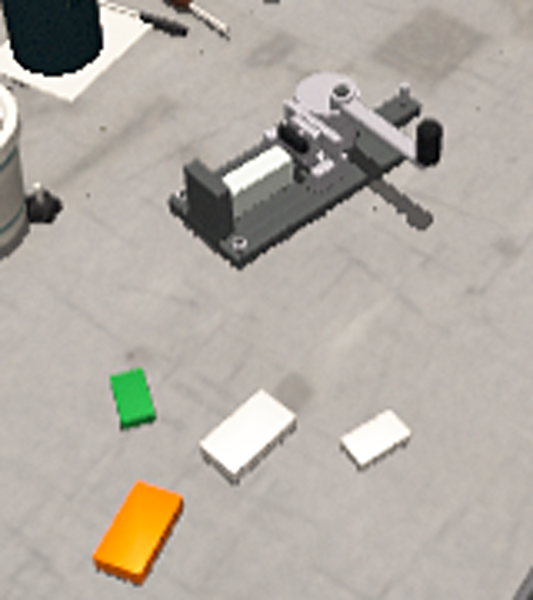

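The top crop shows the clamp: pivot bolt at about (600,292), handle at (562,430), pin at (698,326), and the stop at the left. The target is the larger white block at about (216,440). The green and orange blocks and the small white one in the scene view are look-alikes. Next I fit the poses.

```bash
cat >> h.py <<'E'
from scipy.spatial.transform import Rotation as Rn
from scipy.optimize import least_squares
def w2(pose,P):
    x,y,a=pose;P=np.array(P,float);c,s=np.cos(a),np.sin(a)
    return np.c_[x+c*P[:,0]-s*P[:,1],y+s*P[:,0]+c*P[:,1],P[:,2]]
def tool(a): # tool down, tool y axis along world angle a
    y=np.array([np.cos(a),np.sin(a),0]);z=np.array([0,0,-1.]);return Rn.from_matrix(np.c_[np.cross(y,z),y,z])
def delta(pos,a,p0,R0):
    best=min((tool(a+k) for k in(0,np.pi)),key=lambda R:(R0.inv()*R).magnitude())
    return np.r_[(R0.inv()*best).as_rotvec(),R0.inv().apply(np.array(pos)-p0)*100]
def now():
    s=env.sense();q=s["tool_rot"];return s,np.array(s["ee_pos"]),Rn.from_quat([q[1],q[2],q[3],q[0]])
E
cat > m.py <<'E'
from h import *
np.set_printoptions(precision=4,suppress=True)
T=env.snapshot("top");S=env.snapshot("scene")
ft=lambda x,y:(160+(x+.5)/4.3333-.5,140+(y+.5)/4.3333-.5)
fs=lambda x,y:(180+(x+.5)/3.3333-.5,170+(y+.5)/3.3333-.5)
M=1e-3
obs=[(T,ft(600,292),(0,0,62)),(T,ft(562,430),(-100,0,98)),(T,ft(698,326),(0,-72,32)),(T,ft(424,237),(10,131.5,40)),(T,ft(421,264),(-10,131.5,40)),
(S,fs(342,90),(0,0,64)),(S,fs(430,126),(-100,0,97)),(S,fs(405,90),(0,-72,32))]
f=lambda p:np.concatenate([proj(s,w2(p,[np.array(P)*M]))[0]-uv for s,uv,P in obs])
r=least_squares(f,[.58,-.03,-.2],loss="soft_l1",f_scale=1.)
print("clamp",r.x,"res\n",r.fun.reshape(-1,2).round(1) if 0 else f(r.x).reshape(-1,2).round(1))
cnr=[]
for s,n in((T,"top"),(S,"scene")):
    c=[q for q in env.regions_of("workpiece",s) if np.ptp(s["color"][q["region"]].mean(0))<25]
    q=max(c,key=lambda q:q["region"].sum());l,t,rr,b=np.array(q["rect"]).astype(int)+[-5,-5,5,5]
    g=cv2.resize(cv2.cvtColor(s["color"][t:b,l:rr],cv2.COLOR_RGB2GRAY),None,fx=8,fy=8,interpolation=cv2.INTER_CUBIC)
    _,m=cv2.threshold(g,0,255,cv2.THRESH_OTSU)
    k=max(cv2.findContours(m,0,1)[0],key=cv2.contourArea).reshape(-1,2)
    h=cv2.convexHull(k).reshape(-1,2)
    cnr.append((s,(h+.5)/8-.5+[l,t]))
def fb(p):
    e=[]
    B=w2(p,[(i*.017,j*.03,k*.014) for i in(-1,1) for j in(-1,1) for k in(0,1)])
    for s,h in cnr:
        hp=cv2.convexHull(proj(s,B).astype(np.float32))
        idx=np.linspace(0,len(h)-1,24).astype(int)
        e+=[cv2.pointPolygonTest(hp,tuple(map(float,u)),True) for u in h[idx]]
    return np.array(e)
for s,h in cnr:
    print("rect",cv2.minAreaRect(h.astype(np.float32)),at_z(s,[cv2.minAreaRect(h.astype(np.float32))[0]],.01))
best=min((least_squares(fb,[.472,.246,a],diff_step=1e-3,loss="soft_l1") for a in(-.3,-.1,.1,.3)),key=lambda r:r.cost)
print("block",best.x,best.cost,np.abs(fb(best.x)).mean())
E
python3 m.py
```

```text
clamp [ 0.5782 -0.0333 -0.2525] res
 [[ 0.   0.7]
 [-0.1  0.5]
 [-0.3 -0.3]
 [ 0.4 -0.4]
 [-0.7 -0.4]
 [ 0.   0.9]
 [ 0.1 -0.5]
 [-0.  -1.9]]
rect ((209.27700805664062, 241.21282958984375), (19.090831756591797, 11.2407808303833), 9.462321281433105) [[0.4724 0.2441 0.01  ]]
rect ((253.93548583984375, 298.5777282714844), (14.00631332397461, 26.903709411621094), 48.23970031738281) [[0.4737 0.2427 0.01  ]]
block [ 0.4742  0.2434 -0.1259] 13.867852422441576 0.6730820133932119
```

```bash
python3 - <<'E'
from h import *
np.set_printoptions(precision=3,suppress=True)
s,p,R=now()
print(delta([.45,-.2,.25],-.75,p,R));print(delta([.4735,.2435,.12],-.15,p,R))
E
```

```text
[  0.      0.     -0.567  38.539 -36.841   0.629]
[  0.      0.     -1.167  51.949 -79.181  13.627]
```

move_arm --pt "0 0 -0.57 38.5 -36.8 0.6 100" --pt "0 0 -0.57 38.5 -36.8 0.6 100" --pt "0 0 -0.57 38.5 -36.8 0.6 100" --pt "0 0 -0.57 38.5 -36.8 0.6 100" --pt "0 0 -0.57 38.5 -36.8 0.6 100" --pt "0 0 -0.57 38.5 -36.8 0.6 100" --pt "0 0 -0.57 38.5 -36.8 0.6 100" --pt "0 0 -0.57 38.5 -36.8 0.6 100"

```text
time: 2.1
ee_pos: [0.4334, -0.2265, 0.2511]
tool_rot: [0.001, 0.916, 0.4, 0.0]
wrist_force: [1.0, -0.6, 0.7]
opening: 0.0856
finger_force: 0.0
```

```bash
python3 - <<'E'
from h import *
np.set_printoptions(precision=3,suppress=True)
s,p,R=now();print(s["time"],p,R.as_matrix()[:,1],s["wrist_force"])
print(delta([.4735,.2435,.12],-.15,p,R))
E
```

```text
2.1 [ 0.433 -0.226  0.251] [ 0.734 -0.68   0.001] [ 0.991 -0.643  0.734]
[  0.001   0.     -0.597  37.196 -29.02   13.082]
```

move_arm --pt "0 0 -0.6 37.2 -29 4 100" --pt "0 0 -0.6 37.2 -29 4 100" --pt "0 0 -0.6 37.2 -29 8 100" --pt "0 0 -0.6 37.2 -29 8 100" --pt "0 0 -0.6 37.2 -29 12 100" --pt "0 0 -0.6 37.2 -29 13 100" --pt "0 0 -0.6 37.2 -29 13 100" --pt "0 0 -0.6 37.2 -29 13 100"

```text
time: 3.1
ee_pos: [0.4725, 0.244, 0.1202]
tool_rot: [0.0, 0.757, 0.654, 0.0]
wrist_force: [0.3, -0.4, 0.9]
opening: 0.0855
finger_force: 0.0
```

move_arm --pt "0 0 0 0 0 0 100" --pt "0 0 0 0 0 0 100"

```text
time: 3.35
ee_pos: [0.4724, 0.2416, 0.1207]
tool_rot: [0.0, 0.757, 0.654, -0.0]
wrist_force: [0.3, -0.2, 0.1]
opening: 0.0852
finger_force: 0.0
```

```bash
python3 - <<'E'
from h import *
np.set_printoptions(precision=3,suppress=True)
s,p,R=now();print(s["time"],p,R.as_matrix()[:,1],s["wrist_force"])
print(delta([.4735,.2435,.03],-.15,p,R))
S=env.snapshot("scene");cv2.imwrite("pics/s1.png",cv2.resize(S["color"][200:380,180:360,::-1],(600,600),interpolation=cv2.INTER_CUBIC))
E
```

```text
3.35 [0.472 0.242 0.121] [ 0.989 -0.145 -0.   ] [ 0.336 -0.219  0.066]
[-0.     0.001  0.004  0.211  0.08   9.068]
```

View pics/s1.png

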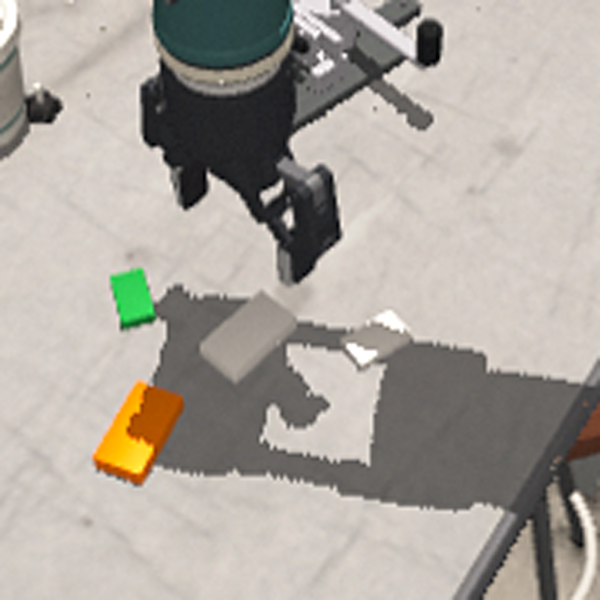

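The gripper hovers over the grey-shaded white block at about (250,335), and the small look-alike at (375,338) sits clear of the near finger. I narrow the fingers and descend.

move_arm --pt "0 0 0 0.2 0.1 3 65" --pt "0 0 0 0.2 0.1 6 65" --pt "0 0 0 0.2 0.1 8.5 65" --pt "0 0 0 0.2 0.1 9.2 65" --pt "0 0 0 0.2 0.1 9.2 65" --pt "0 0 0 0.2 0.1 9.2 25" --pt "0 0 0 0.2 0.1 9.2 25" --pt "0 0 0 0.2 0.1 9.2 25" --grip_force 40

```text
time: 4.4
ee_pos: [0.4753, 0.2441, 0.0304]
tool_rot: [0.001, 0.757, 0.653, 0.001]
wrist_force: [0.4, -1.3, 6.8]
opening: 0.0325
finger_force: 40.8
```

move_arm --pt "0 0 0 0 0 0 20" --pt "0 0 0 0 0 0 20" --pt "0 0 0 0 0 0 20" --pt "0 0 0 0 0 0 20"

```text
time: 4.9
ee_pos: [0.4753, 0.2441, 0.0304]
tool_rot: [0.001, 0.757, 0.653, 0.001]
wrist_force: [0.7, -2.3, 7.4]
opening: 0.0328
finger_force: 40.8
```

move_arm --pt "0 0 0 0 0 -2 20" --pt "0 0 0 0 0 -6 20" --pt "0 0 0 0 0 -11 20" --pt "0 0 0 0 0 -13 20" --pt "0 0 0 0 0 -13 20" --pt "0 0 0 0 0 -13 20"

```text
time: 5.65
ee_pos: [0.4729, 0.2432, 0.1574]
tool_rot: [-0.0, 0.757, 0.653, -0.001]
wrist_force: [-1.2, -0.7, -1.5]
opening: 0.0327
finger_force: 40.1
```

```bash
python3 - <<'E'
from h import *
np.set_printoptions(precision=4,suppress=True)
s,p,R=now();print(s["time"],p,R.as_matrix()[:,1],s["wrist_force"],s["opening"])
S=env.snapshot("scene");cv2.imwrite("pics/s2.png",cv2.resize(S["color"][170:350,180:360,::-1],(600,600),interpolation=cv2.INTER_CUBIC))
T=env.snapshot("top");cv2.imwrite("pics/t2.png",cv2.resize(T["color"][175:250,240:335,::-1],(760,600),interpolation=cv2.INTER_CUBIC))
y=R.as_matrix()[:,1];a=np.arctan2(y[1],y[0])
B=w2([p[0],p[1],a],[(i*.017,j*.03,p[2]-.0304+k*.014) for i in(-1,1) for j in(-1,1) for k in(0,1)])
print(((proj(S,B)-[180,170]+.5)*3.3333-.5).round(0).tolist())
pose=(.5782,-.0333,-.2525)
print(delta(w2(pose,[(0,.095,.10)])[0],pose[2],p,R))
C=w2(pose,np.array([(10,131.5,40),(-10,131.5,40),(10,62,40),(-10,62,40),(22,131.5,62),(-22,131.5,62),(0,0,62),(-100,0,98),(0,-72,32)])*1e-3)
print(((proj(T,C)-[240,175]+.5)*8-.5).round(0).tolist())
E
```

```text
5.65 [0.4729 0.2432 0.1574] [ 0.9892 -0.1464 -0.0017] [-1.2281 -0.7495 -1.5323] 0.032739662041485276
[[291.0, 307.0], [290.0, 293.0], [223.0, 365.0], [221.0, 350.0], [253.0, 280.0], [252.0, 266.0], [185.0, 335.0], [183.0, 321.0]]
[ -0.0016   0.0011   0.1056 -16.361   15.4766   5.7318]
[[146.0, 155.0], [132.0, 205.0], [319.0, 202.0], [306.0, 252.0], [150.0, 118.0], [119.0, 229.0], [468.0, 265.0], [398.0, 519.0], [647.0, 320.0]]
```

View pics/s2.png

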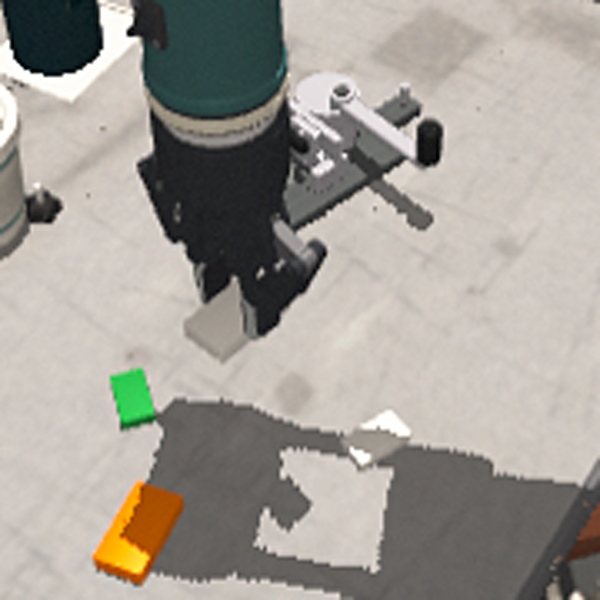

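View pics/t2.png

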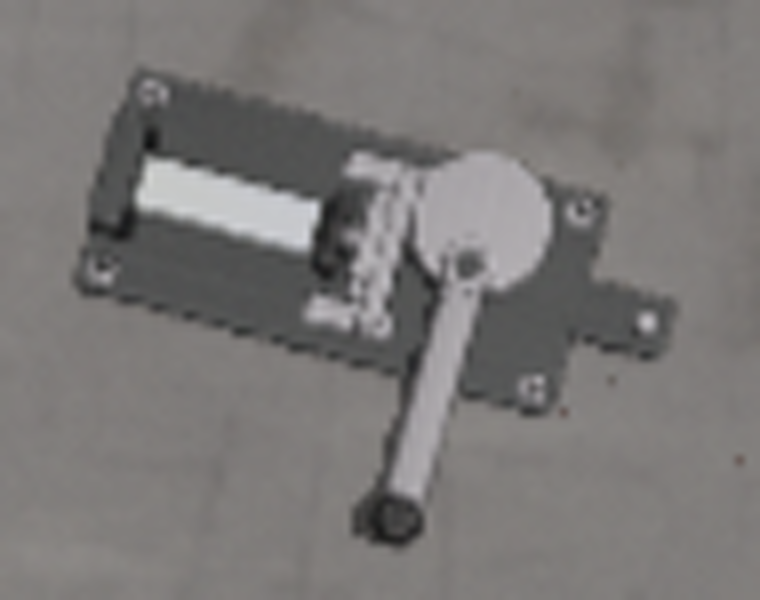

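The block is held level, with its corners at the predicted (185,330) and (223,360). The clamp fit agrees with the top picture to about a pixel. Next I move over the seat.

move_arm --pt "0 0 0.1 -16.4 15.5 0 20" --pt "0 0 0.1 -16.4 15.5 0 20" --pt "0 0 0.1 -16.4 15.5 0 20" --pt "0 0 0.1 -16.4 15.5 2 20" --pt "0 0 0.1 -16.4 15.5 4 20" --pt "0 0 0.1 -16.4 15.5 4 20" --pt "0 0 0.1 -16.4 15.5 4 20" --pt "0 0 0.1 -16.4 15.5 4 20"

```text
time: 6.75
ee_pos: [0.6033, 0.0597, 0.1195]
tool_rot: [0.0, 0.788, 0.615, 0.001]
wrist_force: [-0.4, 0.3, -0.3]
opening: 0.0328
finger_force: 40.1
```

```bash
python3 - <<'E'
from h import *
np.set_printoptions(precision=4,suppress=True)
s,p,R=now();print(s["time"],p,R.as_matrix()[:,1:],s["wrist_force"],s["opening"])
pose=(.5782,-.0333,-.2525)
print(delta(w2(pose,[(0,.095,.0715)])[0],pose[2],p,R))
E
```

```text
6.75 [0.6033 0.0597 0.1195] [[ 0.97    0.0013]
 [-0.243   0.0002]
 [ 0.0012 -1.    ]] [-0.438   0.2547 -0.3332] 0.03280907038098612
[ 0.0012 -0.0005  0.0071 -0.1367 -0.1117  4.8034]
```

Descend to about 1.5 cm above the seat, then look.

move_arm --pt "0 0 0.01 -0.1 -0.1 1.5 20" --pt "0 0 0.01 -0.1 -0.1 3.5 20" --pt "0 0 0.01 -0.1 -0.1 3.5 20" --pt "0 0 0.01 -0.1 -0.1 3.5 20"

```text
time: 7.25
ee_pos: [0.6016, 0.0579, 0.083]
tool_rot: [-0.0, 0.792, 0.611, -0.0]
wrist_force: [0.2, -0.5, -0.2]
opening: 0.0327
finger_force: 40.1
```

```bash
python3 - <<'E'
from h import *
np.set_printoptions(precision=4,suppress=True)
s,p,R=now();print(s["time"],p,s["wrist_force"])
S=env.snapshot("scene");cv2.imwrite("pics/s3.png",cv2.resize(S["color"][160:260,210:330,::-1],(720,600),interpolation=cv2.INTER_CUBIC))
pose=(.5782,-.0333,-.2525)
print(delta(w2(pose,[(0,.095,.0715)])[0],pose[2],p,R))
y=R.as_matrix()[:,1];a=np.arctan2(y[1],y[0])
B=w2([p[0],p[1],a],[(i*.017,j*.03,p[2]-.0304+k*.014) for i in(-1,1) for j in(-1,1) for k in(0,1)])
print(((proj(S,B)-[210,160]+.5)*6-.5).round(0).tolist())
E
```

```text
7.25 [0.6016 0.0579 0.083 ] [ 0.172  -0.4942 -0.2172]
[-0.0011  0.0003 -0.0045  0.0856  0.0173  1.15  ]
[[354.0, 332.0], [353.0, 308.0], [247.0, 397.0], [245.0, 373.0], [305.0, 293.0], [303.0, 269.0], [198.0, 356.0], [196.0, 332.0]]
```

View pics/s3.png

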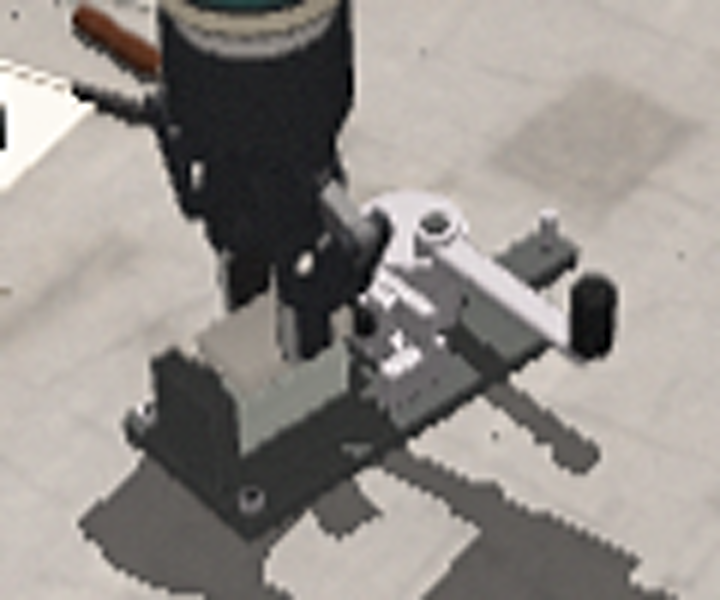

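The block sits above the rib, with its visible corner at (200,345), behind the stop's top at (190,370). The fingers are clear of the jaw. Now I lower it onto the ledge.

move_arm --pt "0 0 0 0.1 0 0.6 20" --pt "0 0 0 0.1 0 1.0 20" --pt "0 0 0 0.1 0 1.15 20" --pt "0 0 0 0.1 0 1.15 20"

```text
time: 7.8
ee_pos: [0.602, 0.0589, 0.072]
tool_rot: [-0.0, 0.792, 0.611, -0.0]
wrist_force: [-0.5, 0.9, -1.5]
opening: 0.0325
finger_force: 40.2
```

move_arm --pt "0 0 0 0 0 0.1 20" --pt "0 0 0 0 0 0.2 20" --pt "0 0 0 0 0 0.2 20"

```text
time: 8.18
ee_pos: [0.6023, 0.0589, 0.0704]
tool_rot: [0.0, 0.792, 0.611, 0.0]
wrist_force: [-0.6, 0.1, 1.4]
opening: 0.0325
finger_force: 40.3
```

move_arm --pt "0 0 0 0 0 0.1 20" --pt "0 0 0 0 0 0.1 20"

```text
time: 8.43
ee_pos: [0.6024, 0.0589, 0.0704]
tool_rot: [0.0, 0.792, 0.611, 0.0]
wrist_force: [-3.1, 0.1, 6.9]
opening: 0.0329
finger_force: 41.0
```

Seated on the ledge. Release and rise.

move_arm --pt "0 0 0 0 0 -0.1 45" --pt "0 0 0 0 0 -0.1 55" --pt "0 0 0 0 0 -0.1 60" --pt "0 0 0 0 0 -1 60" --pt "0 0 0 0 0 -4 60" --pt "0 0 0 0 0 -8 60" --pt "0 0 0 0 0 -9 60" --pt "0 0 0 0 0 -9 60"

```text
time: 9.43
ee_pos: [0.6028, 0.0589, 0.1602]
tool_rot: [0.001, 0.792, 0.611, 0.001]
wrist_force: [-0.9, 0.5, -0.6]
opening: 0.0509
finger_force: 0.0
```

```bash
python3 - <<'E'
from h import *
np.set_printoptions(precision=4,suppress=True)
s,p,R=now();print(s["time"],p,s["opening"],s["wrist_force"],s["q"])
pose=(.5782,-.0333,-.2525)
print(delta(w2(pose,[(-.1,0,.16)])[0],pose[2],p,R))
E
```

```text
9.425 [0.6028 0.0589 0.1602] 0.05090547781120304 [-0.8851  0.5232 -0.6102] [0.0563 0.2097 1.855  0.     1.0746 0.3133]
[  0.0021  -0.0007  -0.0045  -9.5921 -10.0352  -0.0067]
```

move_arm --pt "0 0 0 -9.6 -10 0 60" --pt "0 0 0 -9.6 -10 0 60" --pt "0 0 0 -9.6 -10 0 60" --pt "0 0 0 -9.6 -10 0 60" --pt "0 0 0 -9.6 -10 0 60"

```text
time: 10.05
ee_pos: [0.4824, -0.0082, 0.1593]
tool_rot: [0.0, 0.792, 0.611, 0.001]
wrist_force: [0.1, -0.1, 0.9]
opening: 0.0512
finger_force: 0.0
```

```bash
python3 - <<'E'
from h import *
np.set_printoptions(precision=4,suppress=True)
s,p,R=now();print(s["time"],p,s["opening"])
S=env.snapshot("scene");a=cv2.resize(S["color"][160:250,220:330,::-1],(733,600),interpolation=cv2.INTER_CUBIC);cv2.imwrite("pics/s4.png",a)
pose=(.5782,-.0333,-.2525)
print(delta(w2(pose,[(-.1,0,.094)])[0],pose[2],p,R))
C=w2(pose,np.array([(x,y,z) for x in(-17,17) for y in(65,125) for z in(40,54)]+[(-100,0,98),(-100,0,62)])*1e-3)
print(((proj(S,C)-[220,160]+.5)*6.667-.5).round(0).tolist())
E
```

```text
10.05 [ 0.4824 -0.0082  0.1593] 0.05123039493594856
[ 0.001  -0.0005 -0.0043 -0.0404 -0.1026  6.5271]
[[326.0, 392.0], [325.0, 367.0], [208.0, 465.0], [206.0, 439.0], [271.0, 349.0], [270.0, 323.0], [154.0, 419.0], [151.0, 394.0], [595.0, 314.0], [592.0, 383.0]]
```

View pics/s4.png

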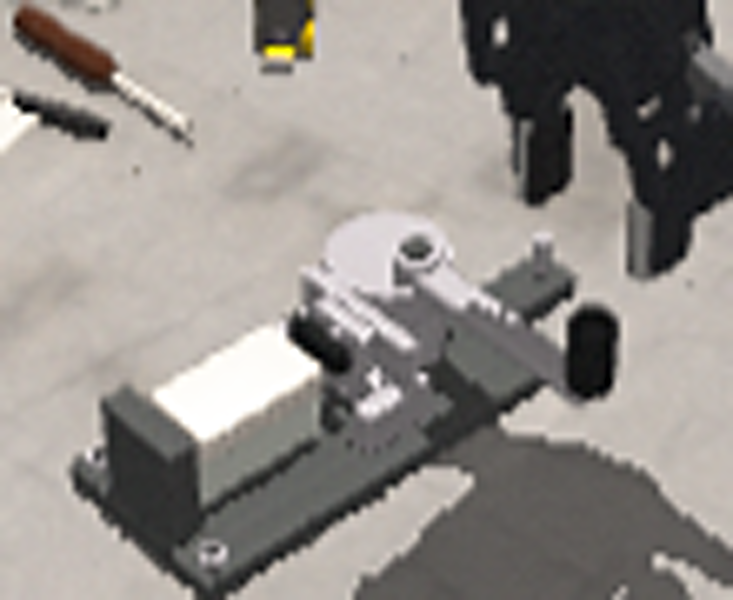

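The block lies flat on the rib: its top corners at (155,395), (275,325) and (322,362) match the seat prediction. The handle, centred at about (592,350), also matches. I pinch the handle from above.

move_arm --pt "0 0 0 0 -0.1 3 60" --pt "0 0 0 0 -0.1 5.5 60" --pt "0 0 0 0 -0.1 6.5 60" --pt "0 0 0 0 -0.1 6.5 60" --pt "0 0 0 0 -0.1 6.5 15" --pt "0 0 0 0 -0.1 6.5 5" --pt "0 0 0 0 -0.1 6.5 5" --pt "0 0 0 0 -0.1 6.5 5" --grip_force 50

```text
time: 11.1
ee_pos: [0.4808, -0.0082, 0.0955]
tool_rot: [0.0, 0.792, 0.611, 0.001]
wrist_force: [-1.8, 1.5, 5.6]
opening: 0.0183
finger_force: 49.0
```

```bash
python3 - <<'E'
from h import *
np.set_printoptions(precision=4,suppress=True)
s,p,R=now();print(s["time"],p,s["opening"],s["finger_force"],s["wrist_force"],s["ft_torque"])
pose=(.5782,-.0333,-.2525)
for t in np.linspace(0,1.5708,13):
    print(t.round(3),delta(w2(pose,[(-.1*np.cos(t),-.1*np.sin(t),p[2])])[0],pose[2],p,R)[3:].round(2))
E
```

```text
11.1 [ 0.4808 -0.0082  0.0955] 0.018325492019526938 49.026662316173315 [-1.8495  1.4955  5.6397] [ 0.1415  0.3143 -0.0081]
0.0 [0.01 0.06 0.  ]
0.131 [-1.3   0.15 -0.  ]
0.262 [-2.58  0.41 -0.  ]
0.393 [-3.82  0.84 -0.  ]
0.524 [-4.99  1.42 -0.  ]
0.654 [-6.07  2.15  0.  ]
0.785 [-7.05  3.02  0.  ]
0.916 [-7.91  4.01  0.  ]
1.047 [-8.63  5.1   0.  ]
1.178 [-9.2   6.27  0.  ]
1.309 [-9.62  7.52  0.01]
1.44 [-9.87  8.8   0.01]
1.571 [-9.95 10.1   0.01]
```

move_arm --pt "0 0 0 -1.0 0.05 0 5" --pt "0 0 0 -2.0 0.2 0 5" --pt "0 0 0 -2.95 0.45 0 5" --pt "0 0 0 -3.9 0.8 0 5" --pt "0 0 0 -4.8 1.2 0 5" --pt "0 0 0 -5.65 1.75 0 5" --pt "0 0 0 -6.45 2.35 0 5" --pt "0 0 0 -7.05 2.95 0 5"

```text
time: 12.1
ee_pos: [0.4915, -0.0846, 0.0955]
tool_rot: [0.001, 0.792, 0.611, 0.001]
wrist_force: [-2.1, 1.2, 8.0]
opening: 0.0184
finger_force: 49.2
```

```bash
python3 - <<'E'
from h import *
np.set_printoptions(precision=4,suppress=True)
s,p,R=now();print(s["time"],p,s["opening"],s["finger_force"],s["wrist_force"],s["ft_torque"])
pose=(.5782,-.0333,-.2525)
d=p[:2]-pose[:2];print(np.linalg.norm(d),np.arctan2(d[1],d[0])+2*np.pi-np.pi-pose[2])
for t in np.linspace(.785,1.5708,7):
    print(t.round(3),delta(w2(pose,[(-.1*np.cos(t),-.1*np.sin(t),p[2])])[0],pose[2],p,R)[3:].round(2))
E
```

```text
12.1 [ 0.4915 -0.0846  0.0955] 0.0184000409691684 49.195913868024945 [-2.0613  1.2405  8.0066] [ 0.1999  0.3635 -0.0151]
0.10068334997959773 0.7865870423139496
0.785 [0.06 0.04 0.  ]
0.916 [-0.8   1.02  0.  ]
1.047 [-1.52  2.12  0.  ]
1.178 [-2.09  3.29  0.01]
1.309 [-2.51  4.53  0.01]
1.44 [-2.76  5.82  0.01]
1.571 [-2.84  7.12  0.01]
```

move_arm --pt "0 0 0 -0.6 0.7 0 5" --pt "0 0 0 -1.15 1.5 0 5" --pt "0 0 0 -1.6 2.3 0 5" --pt "0 0 0 -2.1 3.3 0 5" --pt "0 0 0 -2.5 4.5 0 5" --pt "0 0 0 -2.8 5.8 0 5" --pt "0 0 0 -2.9 7.1 0 5" --pt "0 0 0 -2.9 7.1 0 5"

```text
time: 13.1
ee_pos: [0.5532, -0.1306, 0.0954]
tool_rot: [0.001, 0.792, 0.611, 0.0]
wrist_force: [-2.5, 0.7, 8.2]
opening: 0.0186
finger_force: 50.0
```

move_arm --pt "0 0 0 0 0 0 5" --pt "0 0 0 0 0 0 5"

```text
time: 13.35
ee_pos: [0.5523, -0.1303, 0.0954]
tool_rot: [0.001, 0.792, 0.611, 0.0]
wrist_force: [-2.2, 0.2, 8.2]
opening: 0.018
finger_force: 50.0
```

```bash
python3 - <<'E'
from h import *
np.set_printoptions(precision=4,suppress=True)
s,p,R=now();print(s["time"],p,s["opening"],s["finger_force"],s["wrist_force"],s["ft_torque"])
pose=(.5782,-.0333,-.2525)
d=p[:2]-pose[:2];print(np.linalg.norm(d),np.arctan2(d[1],d[0])+np.pi-pose[2])
S=env.snapshot("scene");a=cv2.resize(S["color"][150:250,220:330,::-1],(660,600),interpolation=cv2.INTER_CUBIC);cv2.imwrite("pics/s5.png",a)
T=env.snapshot("top");a=cv2.resize(T["color"][175:250,240:335,::-1],(760,600),interpolation=cv2.INTER_CUBIC);cv2.imwrite("pics/t5.png",a)
E
```

```text
13.35 [ 0.5523 -0.1303  0.0954] 0.018025961223845786 49.96916080825031 [-2.2336  0.1778  8.2274] [0.1299 0.37   0.0384]
0.10041623722681275 1.5625806292806814
```

View pics/s5.png

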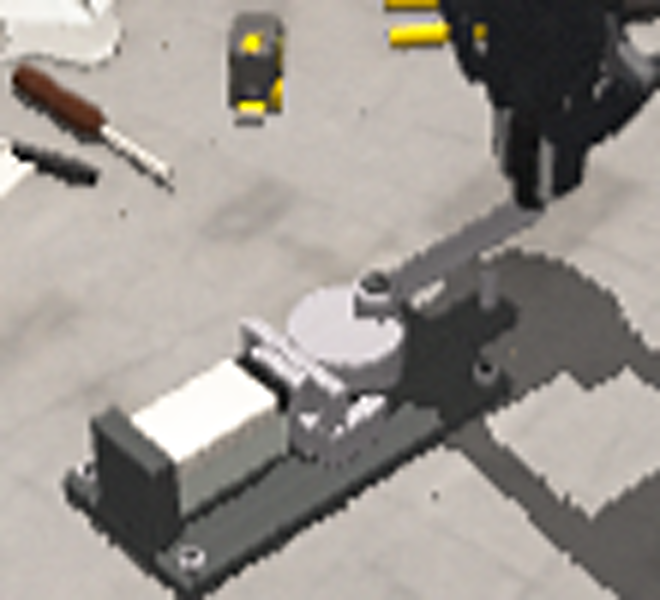

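View pics/t5.png

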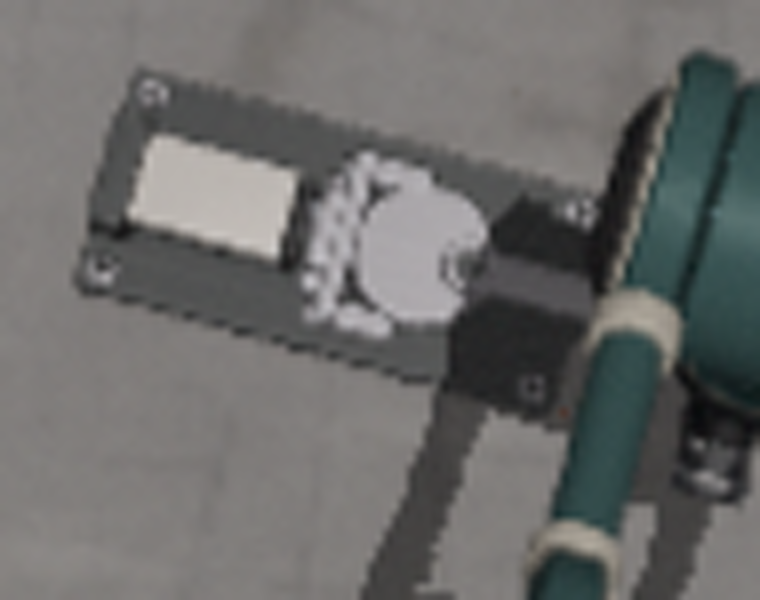

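The block is clamped between the stop and the pad, and the arm lies straight away from the jaw over the pin at about (490,270) in the scene crop. The computed lever angle is about 1.56 rad, so I hand the job in.

```bash
python3 -c "
from plant import env
print(env.job_done())"
```

```text
the job is handed in; nothing more can be done
None
```

The block lies flat on the ledge, clamped between the stop and the pad, and the lever is held by the fingers at about 1.56 rad over the index pin. I handed the job in at about 13.5 s; no verdict came back.

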